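# Dock a film drive carrier and tug-test its catches

## Task

Take the long drive carrier out of the storage rack and push it gently down into the slot of the docking station until it is fully home and its catches have snapped in. Then check that it is retained: pull it straight up against the catches with a steady force of about 12 N (over its own weight) for a good second, never as much as 20 N. Leave it docked, fully home and released, and do not disturb the short spare carrier or the other things on the desk.

Things in the scene. Friction and masses are not known exactly. Their poses are not given: they have to be found in the camera images.
- carrier: The long drive carrier: upright flat aluminium case, 100 long (its x) x 26 thick (y) x 90 mm high, loose, about 0.2 kg, the same turned half round. On top a black handle block 60 (x) x 16 (y) x 42 mm high, centred: grip it across its 16 mm. Origin: centre of the underside, z up. Each end has a notch 8 mm deep from 20 to 50 mm up. Starts in one of the rack's slots, underside 6 mm above the desk.
- spare: The short spare carrier, a bystander in the other rack slot: same height and thickness but only 66 mm long, handle 40 mm long. Origin: centre of the underside, z up.
- rack: Fixed steel storage rack, base 130 x 150 mm, 38 mm high, with two parallel open slots 104 (x) x 30 (y) mm, 32 mm deep, their centres 35 mm to either side (+y and -y) of its origin. Origin: centre of its underside on the desk, z up.
- dock: Fixed grey docking station, 156 (x) x 66 (y) x 75 mm high. Origin: centre of its underside on the desk, z up. Its single slot, centred on the origin, is open to the top. Two spring catches in the slot's ends are pushed aside, against some newtons, in the last 30 mm of the carrier's way down, and snap into its notches 3 to 7 mm before it reaches the spring pad at the bottom.
- slot_mouth (a point): Centre of the mouth of the dock's slot, 75 mm above the desk; axes as the dock's. The slot is 103 (x) x 29 (y) mm, bevelled wider over its top 6 mm; the carrier's x lies along the slot's x, either way round.
- pad: Spring pad forming the slot's floor, 80 x 24 mm, yielding about 0.3 mm per newton. Origin at the dock's origin when unloaded, its top 14 mm above that: home, the carrier's underside rests there and its handle's top is about 146 mm above the desk. Pressing with 10 to 15 N is plenty; 25 N harms the connector.
- catch: Steel spring mount inside the dock that carries both catches and takes the tug. A docked carrier pulled up first moves freely by a few mm (differs from time to time, as the catches' height does), then meets the catches, whose mount hardly yields (a mm or two at most): judge the pull by force. Origin on the slot's axis.
- mouse: Bystander: black computer mouse, 100 x 60 mm, 34 mm high, loose. Origin at its underside.
- mug: Bystander: white mug, 80 mm across, 95 mm high. Origin at its underside.
- cleaner: Bystander: white bottle of lens cleaner, 44 mm across, 110 mm high. Origin at its underside.
- lens_cap: Bystander: black lens cap, a disc 90 mm across and 22 mm high. Origin at its underside.
- screwdriver: Bystander: screwdriver lying on the desk.
- pencil: Bystander: pencil, 158 mm long, lying on the desk.

How it is judged (in metres and radians):
On the way, in this order (a step that is already met when the one before it is completed fails the run):
1. the carrier is pressed fully home in the dock's slot, in the robot's hand or under its fingers, past the catches (horizontal distance between carrier and dock below 0.004 m and angle between the z axis of carrier and the z axis of dock, either way round below 0.06 rad and angle between the x axis of carrier and the x axis of dock, either way round below 0.1 rad and z of carrier in the frame of dock below 0.0155 m and contact force between the fingers and carrier above 1 N), for 0.2 s.
2. the docked carrier is pulled up against the catches with about 12 N (9 to 16 N on the catches) for 0.6 s without a break (contact force between carrier and catch between 9 and 16 N and contact force between the fingers and carrier above 1 N and z of carrier in the frame of dock below 0.03 m), for 0.6 s.
At the end, for the whole second after the job is handed in: The carrier stands in the dock's slot within 4 mm of its middle, upright within 0.06 rad, its underside less than 18.5 mm above the dock's underside (on the pad, below the catches), at rest and released (horizontal distance between carrier and dock below 0.004 m and angle between the z axis of carrier and the z axis of dock, either way round below 0.06 rad and angle between the x axis of carrier and the x axis of dock, either way round below 0.1 rad and z of carrier in the frame of dock below 0.0185 m and linear speed of carrier below 0.01 m/s and angular speed of carrier below 0.1 rad/s); the robot touches nothing.
It fails at once if the catches are loaded with 20 N or more (contact force between carrier and catch above 20 N).
It fails at once if the carrier is pressed on the pad with 25 N or more (contact force between carrier and pad above 25 N).
It fails at once if a bystander (spare carrier or another loose thing on the desk) has been moved by over 30 mm (distance of any of spare, mouse, mug, cleaner, lens_cap, screwdriver, pencil from where it was at the start of the episode above 0.03 m).
It also fails if it takes over 72 s, if anything falls off the work surface, if the arm or the gripper's body presses on something with over 40 N, if the wrist force passes 120 N, or if a joint passes its speed limit or range.

## Robot

A 7-joint arm with a two-finger parallel gripper is mounted at the origin on the work surface. World frame = base frame: x ahead of the robot, y to its left, z up, the work surface at z = 0. Lengths are in mm, angles in degrees, forces in N, time in s.
With the tool pointing down it reaches from about 350 to 900 mm from the base axis. Payload 19.9 kg.
Tool frame: the origin (TCP) lies on the centre line of the jaws, within the pads' length; the fingertips stand 22 mm ahead of it and the grasp point (between the pads) lies 3 mm ahead of it; z points along the fingers, x is the direction in which the jaws open and shut, and the axes are right-handed (so a half turn about z gives the same grasp; the last joint's range is limited). The gripper opens to 94 mm and grips with 3 to 60 N. Pads are 16 mm wide; open, the fingers measure 119 mm over their backs; the gripper's body (75 mm by 177 mm) begins 78 mm behind the grasp point.
Start: joints at [72.279, 23.915, -0.59, 92.452, 0.269, 63.638, -3.037], TCP at [165.377, -602.703, 227.425] pointing down, gripper open.
Joint ranges: [-161.28, 161.28], [-22.2, 115.67], [-73.04, 71.86], [3.21, 147.25], [-68.34, 248.33], [10.77, 114.83], [-161.83, 161.83]. Speed limits (degrees/s): [108.29, 108.29, 136.94, 136.94, 172.46, 172.46, 172.46].

## Interface

Orientations are given as a 3x3 rotation matrix whose columns are the frame's x, y, z axes.
In Python, from cell import bot gives the robot as it stands.
- The arm moves only by the shell command python3 -m handwheel 'ROWS' [FORCE]. ROWS is JSON, a list that holds one entry, the list of rows, each a list of 7 numbers: the gripper's target within -1 to 1 (shut at 1, half-way at 0, fully open at -1), then the shift along the tool's x, y, z in mm, then the turn, a rotation vector about the tool's x, y, z in rad. In form: [[[grip, x, y, z, rx, ry, rz], ...]]. A call has 1 to 10 rows; each row is the pose to reach, as a shift and turn from the pose commanded when the call began, along the tool's axes at that moment; what a row does not reach only later rows make up. A row lasts 1/12 s, in which the tool goes at most 41.7 mm and 7.16 degrees, less where a joint would pass 70% of its speed; a pose out of reach is approached as far as the arm can. A call with a gripper value outside its range is refused whole. The fingers move at their own pace and stop on an object; FORCE is the grip in N (left out, the last holds). Time passes only in rows, so rows that repeat a pose let the fingers close. It gives the time, the measured TCP pose, the force and the opening at its end, in the units of the state.
- bot.get_state(): the state, without advancing time (a new reading comes with each control period).
- bot.grab_frame(name): name is "scene" or "top"; returns (picture, depth): 480x640x3 uint8, red, green, blue; 480x640 float32, mm along the optical axis (not along the pixel's ray), 0 where there is no reading.
- bot.camera_model(name): a dict with "K" (3x3 intrinsics, pixels), "k1" (the pictures are not rectified: a ray, as slopes to the right and down, at radius r is drawn at 1 + k1 r^2 times it, then the intrinsics apply), "xyz" and "attitude" of the camera in the world. Camera axes: x right, y up, looking along -z (the intrinsics and any distortion apply to the point x, -y, -z); pixel columns grow to the right and rows downward; lengths in mm; the calibration is good to about 2 mm. A picture is of the moment at which its call begins. camera_model takes no time and is no camera call.
- bot.finish_job(): hands the job in, once; it reports no verdict.
The state is a dict: "time_s": time; "joint_pos": joint angles; "joint_velocities": joint speeds; "effort": joint torques, N m; "tool_pos": TCP position; "orientation": TCP orientation; "force": force on the tool from outside, world axes, zero at the start; "ft_torque": the same for the moment, N m; "width": opening from 0.0 (shut) to 1.0 (fully open).
Only numpy, scipy, OpenCV 4.12 (cv2) and the standard library are available. Lean on these libraries where they do the work, as an engineer would, in place of code of your own. Each camera call takes 0.05 s, during which the arm holds its last target.

## Working session

There is one attempt and no reset: what is moved stays moved. The work goes in short steps, Python scripts to look and compute and a shell command to move; the robot and the scene stay as the last step left them, time stands still between calls to the robot, and variables do not carry over. Pictures are saved under pics/ and viewed, and the job is handed in when it is done.

```bash
ls -la; mkdir -p pics; python3 - <<'E'
from cell import bot
import cv2, numpy as np
print(bot.get_state())
for n in ("scene","top"):
    p,d=bot.grab_frame(n)
    cv2.imwrite(f"pics/{n}0.png",p[:,:,::-1]); np.savez(f"pics/{n}0.npz",p=p,d=d)
    print(n,bot.camera_model(n), (d>0).mean())
E
```

```text
total 12
drwxr-xr-x  3 agent agent 4096 Dec  6 23:18 .
drwxr-xr-x 23 root  root  4096 Dec  6 23:18 ..
drwxr-xr-x  2 agent agent 4096 Dec  6 23:18 pics
{'time_s': 0.0, 'joint_pos': array([72.27868726, 23.94716315, -0.58992676, 92.48534869,  0.26984931,
       63.63730136, -3.0350044 ]), 'joint_velocities': array([ 0.00846701,  0.08511912, -0.02137417, -0.06749327, -0.07360874,
        0.08510779,  0.04902002]), 'effort': array([-2.13152518e-03, -8.51255178e+01,  6.37825951e-01, -4.25984323e+01,
       -4.90334944e-02,  1.88263902e-02,  1.26103250e-04]), 'tool_pos': array([ 165.27029274, -602.39401391,  226.83613172]), 'orientation': array([[ 2.64639922e-01, -9.64347210e-01, -4.13046260e-04],
       [-9.64346563e-01, -2.64640225e-01,  1.12143416e-03],
       [-1.19076056e-03,  1.01543493e-04, -9.99999286e-01]]), 'force': array([ 0.91627487, -0.3102535 ,  0.66700749]), 'ft_torque': array([0.00264922, 0.02750325, 0.05466594]), 'width': 0.9971487186470777}
scene {'K': array([[458.43324045,   0.        , 320.97715063],
       [  0.        , 458.43324045, 229.58571356],
       [  0.        ,   0.        ,   1.        ]]), 'k1': -0.10961118676652745, 'xyz': array([ 789.40848155, -452.22765609,  903.33596987]), 'attitude': array([[ 0.84309995, -0.45989863,  0.27870365],
       [ 0.53761738,  0.70904163, -0.45631954],
       [ 0.01224824,  0.53455891,  0.84504246]])} 0.9960384114583334
top {'K': array([[495.31360021,   0.        , 326.41735417],
       [  0.        , 495.31360021, 246.87564085],
       [  0.        ,   0.        ,   1.        ]]), 'k1': 0.04257064214219362, 'xyz': array([ 422.36877418,    1.66286096, 1178.56307464]), 'attitude': array([[ 0.01725684,  0.99548662, -0.09331984],
       [-0.99984569,  0.01748829,  0.00166283],
       [ 0.00328732,  0.09327674,  0.99563479]])} 0.9959537760416667
```

View pics/scene0.png

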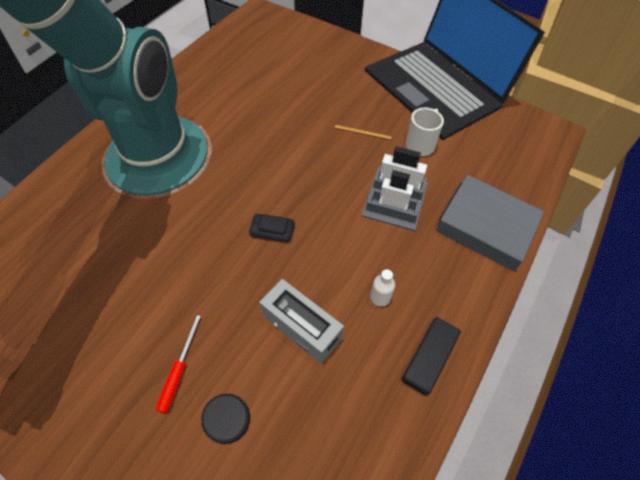

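View pics/top0.png

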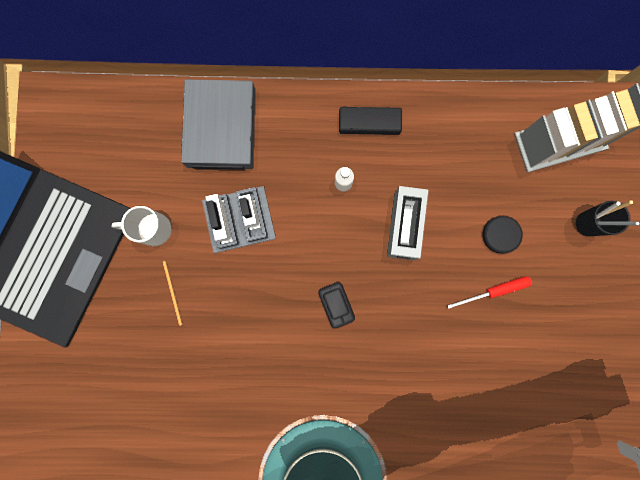

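The scene picture shows the rack at about (397,190), with the long carrier in the far slot. The dock is at (302,320). In the top view the rack is at (238,218), with the long carrier on the left at (216,220) and the spare at (250,212). The dock is at (408,222) and the mug is close by at (148,226).

```bash
cat > h.py <<'E'
import numpy as np, cv2
from cell import bot
def rays(n,uv):
    c=bot.camera_model(n); K=c["K"]; uv=np.atleast_2d(np.float64(uv))
    s=cv2.undistortPoints(uv.reshape(-1,1,2),K,np.array([c["k1"],0,0,0,0.])).reshape(-1,2)
    d=np.c_[s[:,0],-s[:,1],-np.ones(len(s))]@np.array(c["attitude"]).T
    return np.array(c["xyz"]),d   # depth*d + o = point
def plane(n,uv,z):
    o,d=rays(n,uv); return o+d*((z-o[2])/d[:,2])[:,None]
def cloud(n,d):
    v,u=np.mgrid[0:480,0:640]; o,r=rays(n,np.c_[u.ravel(),v.ravel()])
    return (o+r*d.reshape(-1,1)).reshape(480,640,3)
E
python3 - <<'E'
import cv2,numpy as np
from h import *
a=np.load("pics/top0.npz");s=np.load("pics/scene0.npz")
A=a['p'][170:270,190:290][:,:,::-1]; B=a['p'][170:270,360:460][:,:,::-1]
C=s['p'][135:235,350:450][:,:,::-1]; D=s['p'][270:370,250:350][:,:,::-1]
f=lambda x:cv2.resize(x,(400,300) if 0 else (300,300),interpolation=cv2.INTER_CUBIC)
cv2.imwrite("pics/z0.png",np.vstack([np.hstack([f(A),f(B)]),np.hstack([f(C),f(D)])]))
for n,x in(("top",a),("scene",s)):
    P=cloud(n,x['d']); 
    Z=P[...,2]; print(n,np.median(Z[Z<30]))
    m=(Z>20)&(Z<170)&(P[...,0]>250)&(P[...,0]<800)&(np.abs(P[...,1])<450)
    k,l,st,c=cv2.connectedComponentsWithStats(m.astype(np.uint8))
    for i in range(1,k):
        if st[i,4]>60: q=P[l==i]; print(st[i],q.mean(0).round(),q[:,2].max().round(1))
E
```

```text
top 0.3685260677373208
[ 181  128   73   42 2774] [754. 258.  49.] 58.5
[335 167  19  23 351] [683. -37.  77.] 115.6
[236 187  32  55 952] [601. 171.  69.] 145.3
[ 388  186   40   73 1911] [ 586. -183.   69.] 83.0
[ 206  194   33   55 1165] [581. 235.  80.] 142.4
[ 121  206   48   39 1027] [569. 411.  67.] 100.3
[485 216  35  37 894] [ 570. -412.   23.] 31.1
[488 279  34  20 287] [ 442. -416.   24.] 32.2
[319 282  36  45 855] [397. -25.  30.] 41.6
scene -0.023747801156787318
[ 407  108   37   43 1175] [570. 403.  64.] 98.5
[ 366  146   61   74 2875] [599. 198.  76.] 141.9
[ 438  175   60   68 2217] [758. 244.  48.] 55.7
[250 214  43  25 739] [400. -31.  30.] 38.5
[371 270  24  34 587] [692. -51.  71.] 114.5
[ 260  279   83   81 2963] [ 590. -192.   65.] 80.1
[161 360  23  40 397] [ 443. -417.   25.] 29.6
[ 201  394   48   48 1533] [ 570. -415.   23.] 28.6
```

View pics/z0.png

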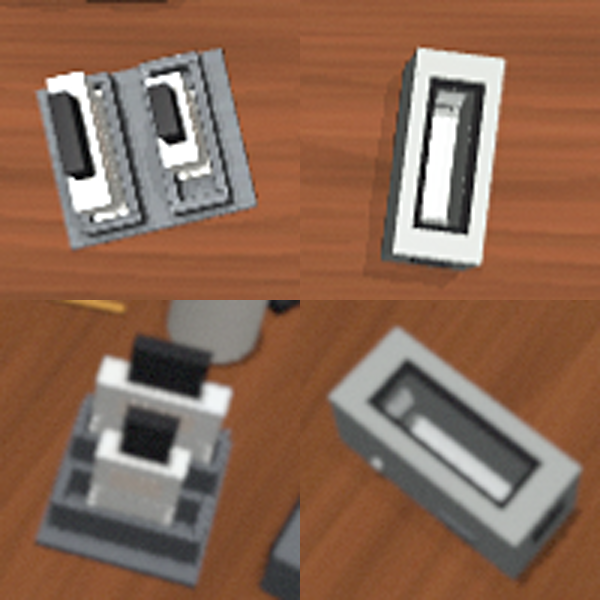

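The crops confirm it: the long carrier is in the left (+y) slot, with its black handle centred at top pixel ≈(213,214). The dock's top face is bright, about (390–428, 186–258) in the top view. Next I'll measure the faces.

```bash
cat > m.py <<'E'
from h import *
def rect(n,mask,z):
    "min-area rectangle in world of a mask's outline on plane z"
    cs,_=cv2.findContours(mask.astype(np.uint8),cv2.RETR_EXTERNAL,cv2.CHAIN_APPROX_NONE)
    c=max(cs,key=cv2.contourArea).reshape(-1,2)
    w=plane(n,c,z)[:,:2]
    (cx,cy),(a,b),_=r=cv2.minAreaRect(w.astype(np.float32))
    bx=cv2.boxPoints(r); e=[bx[1]-bx[0],bx[2]-bx[1]]; e=max(e,key=np.linalg.norm)
    return np.round([cx,cy,max(a,b),min(a,b),np.degrees(np.arctan2(e[1],e[0]))%180],1)
E
python3 - <<'E'
from m import *
for n,boxes in (("top",dict(dock=(380,175,60,95),car=(203,186,34,62))),("scene",dict(dock=(250,270,105,95),car=(370,140,62,60)))):
    x=np.load(f"pics/{n}0.npz"); g=cv2.cvtColor(x['p'],cv2.COLOR_RGB2GRAY); d=x['d']; hsv=cv2.cvtColor(x['p'],cv2.COLOR_RGB2HSV)
    P=cloud(n,d); Z=P[...,2]
    for k,(u,v,w,h) in boxes.items():
        roi=np.zeros(g.shape,bool); roi[v:v+h,u:u+w]=1
        if k=='dock':
            for t in (120,150,180): 
                try: print(n,k,t,rect(n,roi&(g>t)&(hsv[...,1]<70),75))
                except Exception as e: print(e)
            m=roi&(abs(Z-77)<8); print(' depth',rect(n,m,75))
            cs,hi=cv2.findContours((roi&(g>140)&(hsv[...,1]<70)).astype(np.uint8),cv2.RETR_CCOMP,cv2.CHAIN_APPROX_NONE)
            for i,c in enumerate(cs):
                if hi[0][i][3]>=0 and len(c)>30:
                    r=cv2.minAreaRect(plane(n,c.reshape(-1,2),75)[:,:2].astype(np.float32)); print(' hole',r)
        else:
            for t in (50,70,90): print(n,k,t,'handle z138',rect(n,roi&(g<t)&(Z>115),138))
            print(n,'case top',rect(n,roi&(g>150)&(Z>85)&(Z<112),96))
E
```

```text
top dock 120 [ 586.2 -185.   158.1   66.6  173.3]
top dock 150 [ 586.3 -185.3  157.8   66.1  173.3]
top dock 180 [ 586.6 -185.3  156.8   65.8  173.5]
 depth [ 587.1 -184.7  156.5   66.9  173.5]
 hole ((586.5136108398438, -185.2848663330078), (46.240692138671875, 118.95887756347656), 83.41494750976562)
top car 50 handle z138 [583.7 233.7  55.7  14.7   2.1]
top car 70 handle z138 [584.7 240.6  60.4  18.8  15.9]
top car 90 handle z138 [584.6 240.8  60.3  19.8  14.5]
top case top [586.6 242.2 101.3  28.2  14.1]
scene dock 120 [ 585.9 -187.2  158.6   68.4  173.4]
scene dock 150 [ 586.  -187.1  155.7   65.8  173.2]
scene dock 180 [ 586.4 -186.9  150.    60.6  172.8]
 depth [ 586.7 -188.5  156.2   68.8  172.7]
 hole ((586.015380859375, -187.28187561035156), (45.3711051940918, 119.02700805664062), 83.15535736083984)
scene car 50 handle z138 [590.6 228.7  57.   31.5  10.5]
scene car 70 handle z138 [590.  230.5  60.1  35.3  10.5]
scene car 90 handle z138 [590.4 231.   60.   35.8  14.6]
scene case top [587.5 240.4 101.3  31.6  13.8]
```

```bash
python3 -m handwheel '[[[0,-31,-28,-4,0,0,0],[0,-62,-56,-8,0,0,0],[0,-93,-84,-12,0,0,0],[0,-124,-112,-16,0,0,0],[0,-155,-140,-20,0,0,0],[0,-186,-168,-24,0,0,0],[0,-217,-196,-28,0,0,0],[0,-248,-224,-32,0,0,0],[0,-279,-252,-36,0,0,0],[0,-310,-280,-40,0,0,0]]]' 20; python3 - <<'E'
from cell import bot
s=bot.get_state();print(s['joint_pos'].round(1),s['joint_velocities'].round(1))
E
```

```text
time_s: 0.93
tool_pos: [352.3, -230.3, 267.3]
orientation: [[0.264, -0.964, -0.0], [-0.964, -0.264, -0.0], [0.0, 0.0, -1.0]]
force: [1.4, -0.6, 0.6]
width: 0.5
[ 46.2   0.6 -17.3 116.3   0.2  63.2 -45.8] [-33.5 -10.5 -31.9   3.7  -2.8   6.  -63.7]
```

```bash
python3 -m handwheel '[[[0,-28,-25,0,0,0,0],[0,-56,-50,0,0,0,0],[0,-84,-75,0,0,0,0],[0,-112,-100,0,0,0,0],[0,-140,-125,0,0,0,0],[0,-168,-150,0,0,0,0],[0,-196,-175,0,0,0,0],[0,-224,-200,0,0,0,0],[0,-252,-225,0,0,0,0],[0,-280,-250,0,0,0,0]]]'; python3 -m handwheel '[[[0,-28,-25,0,0,0,0.02],[0,-56,-50,0,0,0,0.02],[0,-84,-75,0,0,0,0.02],[0,-112,-99,0,0,0,0.02],[0,-112,-99,0,0,0,0.02],[0,-112,-99,0,0,0,0.02],[0,-112,-99,0,0,0,0.02]]]'; python3 - <<'E'
from cell import bot
import cv2
s=bot.get_state();print(s['joint_pos'].round(1),s['tool_pos'],s['orientation'].round(4))
p,d=bot.grab_frame("scene"); cv2.imwrite("pics/s1.png",p[:,:,::-1])
E
```

```text
time_s: 1.77
tool_pos: [519.4, 105.5, 267.0]
orientation: [[0.264, -0.964, -0.0], [-0.964, -0.264, -0.0], [-0.0, 0.0, -1.0]]
force: [0.3, -1.5, 0.7]
width: 0.498
time_s: 2.35
tool_pos: [584.6, 237.6, 266.6]
orientation: [[0.245, -0.969, -0.001], [-0.969, -0.245, -0.0], [0.0, 0.001, -1.0]]
force: [0.5, -0.0, 0.1]
width: 0.5
[   1.8   26.9  -37.2   87.9   16.8   70.9 -113.7] [584.61607749 237.61838202 266.63856393] [[ 2.453e-01 -9.694e-01 -1.000e-03]
 [-9.694e-01 -2.453e-01 -4.000e-04]
 [ 2.000e-04  1.100e-03 -1.000e+00]]
```

View pics/s1.png

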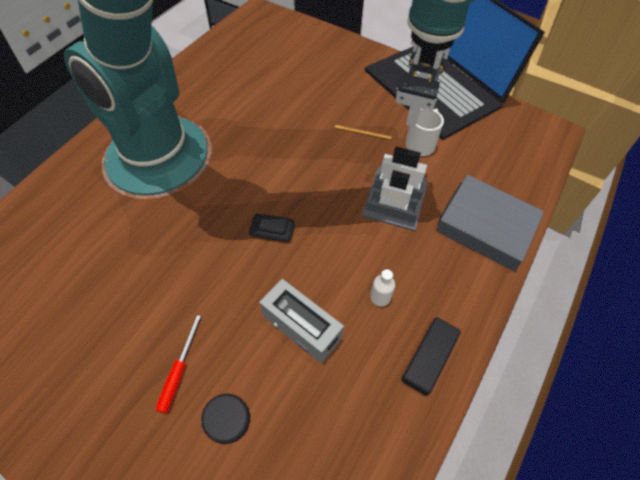

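The gripper is above the rack at pixel (418,95) and the scene is undisturbed. I'll centre it and descend.

```bash
python3 -m handwheel '[[[0,-3.2,-2.3,0,0,0,0],[0,-3.2,-2.3,-30,0,0,0],[0,-3.2,-2.3,-30,0,0,0],[0,-3.2,-2.3,30,0,0,0],[0,-3.2,-2.3,60,0,0,0],[0,-3.2,-2.3,80,0,0,0],[0,-3.2,-2.3,95,0,0,0],[0,-3.2,-2.3,105,0,0,0],[0,-3.2,-2.3,105,0,0,0],[0,-3.2,-2.3,105,0,0,0]]]'; python3 - <<'E'
from cell import bot
import cv2,numpy as np
s=bot.get_state();print(s['tool_pos'])
o=[]
for n,(u,v,w,h) in (("scene",(330,80,150,150)),("top",(160,150,150,150))):
    p,d=bot.grab_frame(n); o.append(cv2.resize(p[v:v+h,u:u+w,::-1],(400,400),interpolation=cv2.INTER_CUBIC))
cv2.imwrite("pics/s2.png",np.hstack(o))
E
```

```text
time_s: 3.23
tool_pos: [586.7, 241.6, 163.1]
orientation: [[0.245, -0.97, 0.001], [-0.97, -0.245, 0.0], [-0.0, -0.001, -1.0]]
force: [-0.5, 0.3, 0.8]
width: 0.502
[586.69698654 241.59621262 163.06071698]
```

View pics/s2.png

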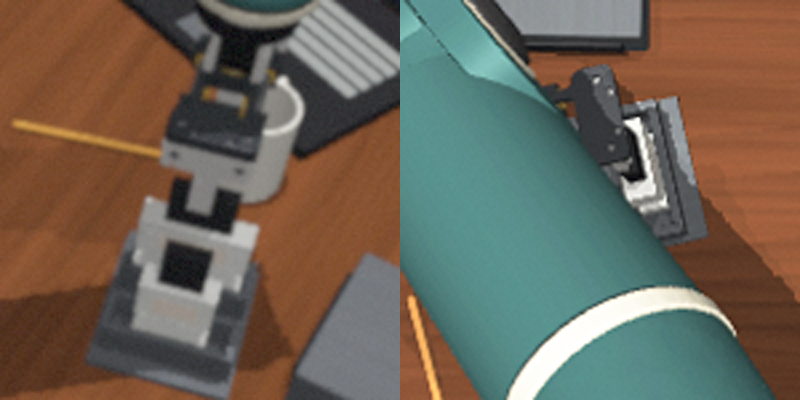

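The near finger hangs in front of the handle at about (210,190) in the left panel, centred on it. I'll go down and grip.

```bash
python3 -m handwheel '[[[0,0,0,15,0,0,0],[0,0,0,28,0,0,0],[0,0,0,36,0,0,0],[0,0,0,40.5,0,0,0],[0,0,0,40.5,0,0,0],[0.4,0,0,40.5,0,0,0],[0.6,0,0,40.5,0,0,0]]]' 10; python3 -m handwheel '[[[1,0,0,0,0,0,0],[1,0,0,0,0,0,0],[1,0,0,0,0,0,0],[1,0,0,0,0,0,0],[1,0,0,0,0,0,0],[1,0,0,0,0,0,0]]]' 10;python3 -m handwheel '[[[1,0,0,0,0,0,0],[1,0,0,0,0,0,0],[1,0,0,0,0,0,0],[1,0,0,0,0,0,0]]]' 45
```

```text
time_s: 3.92
tool_pos: [586.5, 241.9, 122.3]
orientation: [[0.245, -0.969, 0.001], [-0.969, -0.245, 0.0], [-0.0, -0.001, -1.0]]
force: [-0.4, -0.1, 0.2]
width: 0.393
time_s: 4.42
tool_pos: [586.4, 241.8, 121.9]
orientation: [[0.245, -0.969, 0.0], [-0.969, -0.245, 0.0], [-0.0, -0.0, -1.0]]
force: [-2.0, -0.4, 3.3]
width: 0.17
time_s: 4.75
tool_pos: [586.4, 241.8, 121.9]
orientation: [[0.245, -0.969, 0.0], [-0.969, -0.245, 0.0], [-0.0, -0.0, -1.0]]
force: [-2.2, -0.2, 6.1]
width: 0.167
```

```bash
python3 -m handwheel '[[[1,0,0,-3,0,0,0],[1,0,0,-6,0,0,0],[1,0,0,-10,0,0,0],[1,0,0,-15,0,0,0],[1,0,0,-22,0,0,0],[1,0,0,-30,0,0,0],[1,0,0,-40,0,0,0],[1,0,0,-55,0,0,0],[1,0,0,-70,0,0,0],[1,0,0,-90,0,0,0]]]';python3 -m handwheel '[[[1,0,0,-20,0,0,0],[1,0,0,-40,0,0,0],[1,0,0,-60,0,0,0],[1,0,0,-75,0,0,0],[1,0,0,-85,0,0,0],[1,0,0,-85,0,0,0],[1,0,0,-85,0,0,0]]]'; python3 - <<'E'
from cell import bot
import cv2,numpy as np
s=bot.get_state();print(s['tool_pos'],s['force'],s['joint_pos'].round(1))
o=[]
for n,(u,v,w,h) in (("scene",(330,0,230,230)),("top",(160,130,150,150))):
    p,d=bot.grab_frame(n); o.append(cv2.resize(p[v:v+h,u:u+w,::-1],(400,400),interpolation=cv2.INTER_CUBIC))
cv2.imwrite("pics/s3.png",np.hstack(o))
E
```

```text
time_s: 5.58
tool_pos: [586.0, 241.5, 212.6]
orientation: [[0.245, -0.969, -0.001], [-0.969, -0.245, -0.0], [0.0, 0.001, -1.0]]
force: [0.0, -0.3, -2.0]
width: 0.167
time_s: 6.17
tool_pos: [586.3, 241.6, 296.8]
orientation: [[0.245, -0.969, 0.0], [-0.969, -0.245, -0.0], [0.0, -0.0, -1.0]]
force: [-0.4, -0.8, -3.3]
width: 0.172
[586.32858747 241.61625576 296.76037423] [-0.42621116 -0.76848269 -3.30362292] [   1.7   26.   -37.6   85.3   16.1   74.2 -113.4]
```

View pics/s3.png

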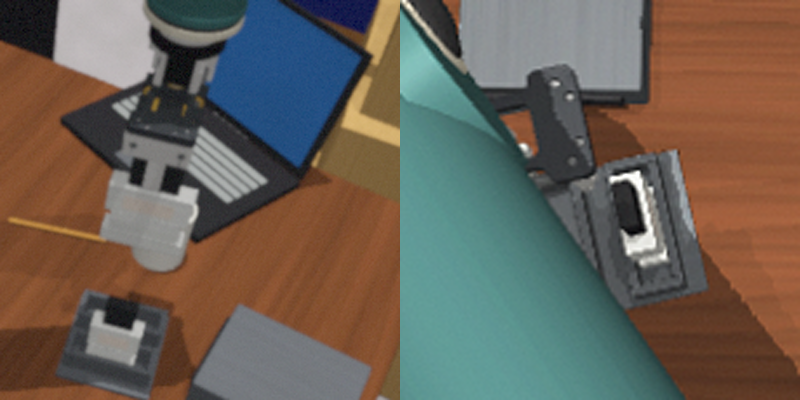

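The carrier is held level and clear of the rack, at about (150,215) in the left panel. The spare is still in its slot. Next I'll carry the long one over to the dock.

```bash
python3 -m handwheel '[[[1,15,4,0,0,0,0.02],[1,42,11,0,0,0,0.06],[1,75,19,0,0,0,0.1],[1,110,28,0,0,0,0.15],[1,146,37,0,0,0,0.2],[1,182,46,0,0,0,0.25],[1,218,55,0,0,0,0.3],[1,254,64,0,0,0,0.33],[1,290,73,0,0,0,0.365],[1,320,81,0,0,0,0.365]]]'; python3 - <<'E'
from cell import bot
import numpy as np
s=bot.get_state();R=s['orientation'];print(s['tool_pos'],R.round(4), R.T@(np.array([586.3,-186.2,0])-s['tool_pos']))
E
```

```text
time_s: 7.1
tool_pos: [585.4, -91.9, 295.8]
orientation: [[-0.122, -0.993, -0.001], [-0.993, 0.122, -0.0], [0.001, 0.001, -1.0]]
force: [0.1, -0.3, -1.4]
width: 0.168
[585.3838664  -91.85289695 295.8455938 ] [[-1.216e-01 -9.926e-01 -1.300e-03]
 [-9.926e-01  1.216e-01 -4.000e-04]
 [ 6.000e-04  1.200e-03 -1.000e+00]] [ 93.36940722 -12.74128503 295.88282137]
```

```bash
python3 -m handwheel '[[[1,28,-4,0,0,0,0],[1,52,-7,0,0,0,0],[1,72,-10,15,0,0,0],[1,84,-12,35,0,0,0],[1,88,-12.5,50,0,0,0],[1,88,-12.5,65,0,0,0],[1,88,-12.5,70,0,0,0],[1,88,-12.5,70,0,0,0],[1,88,-12.5,70,0,0,0]]]'; python3 - <<'E'
from cell import bot
import cv2,numpy as np
s=bot.get_state();R=s['orientation'];print(s['tool_pos'],s['force'],s['joint_pos'].round(1),R.T@(np.array([586.3,-186.2,0])-s['tool_pos']))
o=[]
for n,(u,v,w,h) in (("scene",(200,200,180,180)),("top",(320,140,180,180))):
    p,d=bot.grab_frame(n); o.append(cv2.resize(p[v:v+h,u:u+w,::-1],(400,400),interpolation=cv2.INTER_CUBIC))
    np.savez(f"pics/{n}4.npz",p=p,d=d)
cv2.imwrite("pics/s4.png",np.hstack(o))
E
```

```text
time_s: 7.85
tool_pos: [588.3, -177.1, 226.9]
orientation: [[-0.117, -0.993, -0.0], [-0.993, 0.117, 0.0], [-0.0, 0.0, -1.0]]
force: [0.0, -0.2, -2.1]
width: 0.171
[ 588.34364882 -177.1070511   226.85844848] [ 0.04987706 -0.16061729 -2.11771645] [ 33.   24.8 -25.4  93.4  11.5  64.4 -92.1] [  9.32537509   0.89740126 226.85644341]
```

View pics/s4.png

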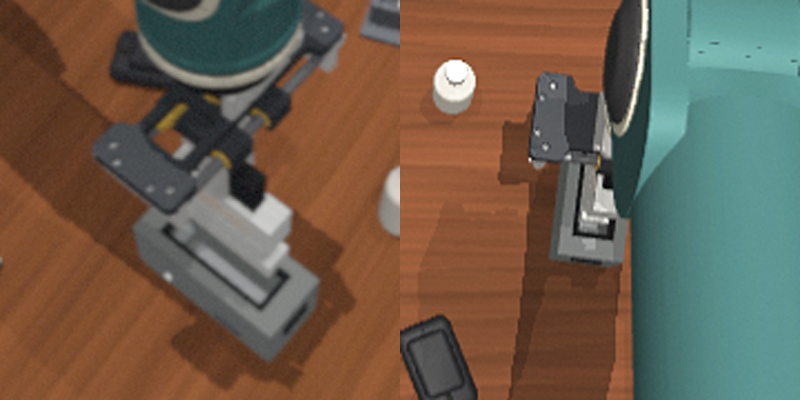

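The carrier hangs over the dock but still about 9 mm short in y, as seen in the left panel around (230,225). I'll close that gap and lower to just above the mouth.

```bash
python3 -m handwheel '[[[1,4,0,0,0,0,0],[1,8,0.5,5,0,0,0],[1,9.3,0.9,12,0,0,0],[1,9.3,0.9,18,0,0,0],[1,9.3,0.9,22,0,0,0],[1,9.3,0.9,22,0,0,0],[1,9.3,0.9,22,0,0,0],[1,9.3,0.9,22,0,0,0]]]'; python3 - <<'E'
from cell import bot
import cv2,numpy as np
s=bot.get_state();R=s['orientation'];print(s['tool_pos'],s['force'],R.T@(np.array([586.3,-186.2,0])-s['tool_pos']))
for n,(u,v,w,h) in (("scene",(240,250,120,120)),("top",(370,170,100,100))):
    p,d=bot.grab_frame(n); cv2.imwrite(f"pics/{n}5.png",cv2.resize(p[v:v+h,u:u+w,::-1],(600,600),interpolation=cv2.INTER_CUBIC))
    np.savez(f"pics/{n}5.npz",p=p,d=d)
E
```

```text
time_s: 8.62
tool_pos: [586.6, -186.2, 204.8]
orientation: [[-0.117, -0.993, 0.0], [-0.993, 0.117, 0.0], [-0.0, -0.0, -1.0]]
force: [1.0, -0.4, -2.2]
width: 0.166
[ 586.5711124  -186.18816025  204.78462047] [ 0.97023674 -0.39990719 -2.22829838] [7.11189048e-02 2.91012564e-01 2.04784581e+02]
```

View pics/scene5.png

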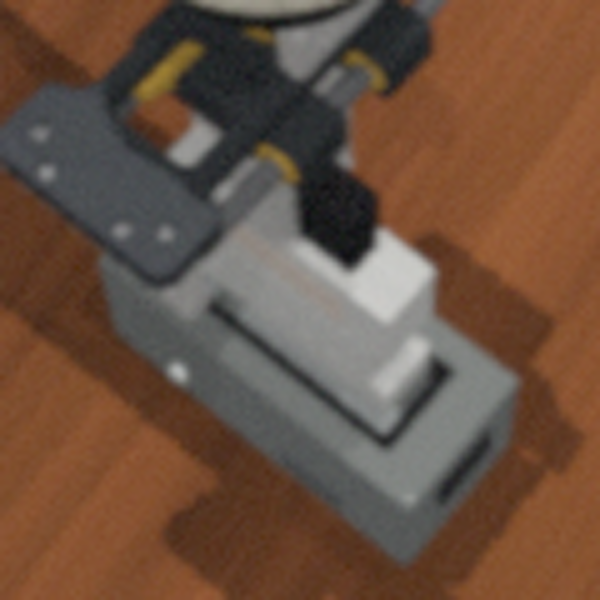

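View pics/top5.png

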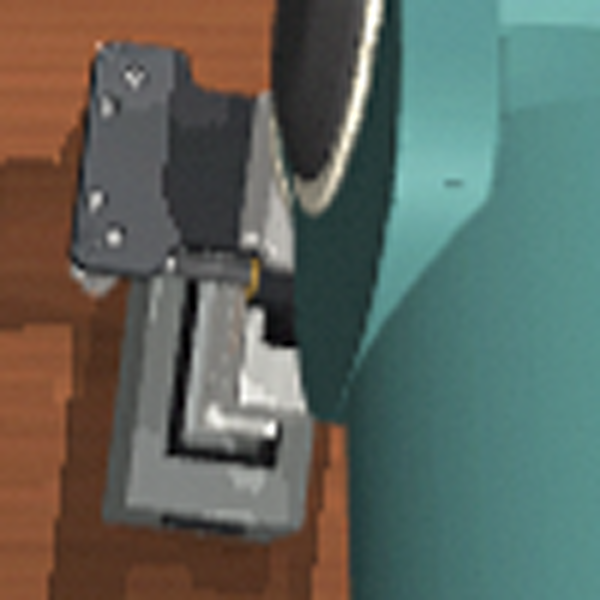

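The scene view shows the case's +x top corners at crop (388,322) and (437,270). Its lower front corner is at about (383,428), against the slot's corner at (388,445). The top view shows the case's −y/−x edges inside the mouth. I'll cast rays to check the fit.

```bash
python3 - <<'E'
from m import *
R2=lambda a:np.array([[np.cos(a),-np.sin(a)],[np.sin(a),np.cos(a)]])
c=np.array([586.3,-186.2]); yaw=np.radians(-6.7)
def loc(n,pts,z,f,o):
    w=plane(n,np.array(pts)/f+o-0.5+0.5/f,z)[:,:2]; return ((w-c)@R2(yaw)).round(1)
S=lambda p,z:loc("scene",p,z,5,np.array([240,250])); T=lambda p,z:loc("top",p,z,6,np.array([370,170]))
print("case top corners scene (exp 50,-13 / 50,13)",S([(388,322),(437,270)],178.8))
print("case bottom corner scene (exp 50,-13)",S([(388,437),(383,428)],88.8))
print("dock outer/mouth corners scene (exp 78,+-33; bevel)",S([(408,505),(518,383),(388,445),(453,370)],75))
print("top: case top -x corners, bottom",T([(240,405),(305,410)],178.8),T([(185,445),(283,455)],88.8))
print("top: dock corner -78,+-33",T([(105,520),(300,535)],75))
p=np.load("pics/scene5.npz");g=cv2.cvtColor(p['p'],cv2.COLOR_RGB2GRAY);P=cloud("scene",p['d'])
m=(g>185)&(P[...,2]>165)&(P[...,2]<192); m[:, :290]=0; m[:,340:]=0;m[:285]=0
cs,_=cv2.findContours(m.astype(np.uint8),cv2.RETR_EXTERNAL,cv2.CHAIN_APPROX_NONE)
k=max(cs,key=cv2.contourArea).reshape(-1,2); l=((plane("scene",k,178.8)[:,:2]-c)@R2(yaw)); print("bright top extents",l.min(0),l.max(0))
p=np.load("pics/top5.npz");g=cv2.cvtColor(p['p'],cv2.COLOR_RGB2GRAY)
E
```

```text
case top corners scene (exp 50,-13 / 50,13) [[ 51.1 -13.9]
 [ 51.9  11.3]]
case bottom corner scene (exp 50,-13) [[ 57.2 -20.7]
 [ 53.6 -19.2]]
dock outer/mouth corners scene (exp 78,+-33; bevel) [[ 76.6 -32.5]
 [ 78.8  30.8]
 [ 56.2 -19.4]
 [ 56.5  19.2]]
top: case top -x corners, bottom [[-49.   12.1]
 [-47.8  -9.8]] [[-54.3  16.4]
 [-53.1 -19.7]]
top: dock corner -78,+-33 [[-84.5  40.6]
 [-80.3 -31.8]]
bright top extents [ 32.07428628 -13.94131336] [50.58997969  9.56951365]
```

Both views put the carrier about 1.2–1.5 mm towards the dock's +x, with y fine to within half a millimetre. I'll correct that and enter the bevel.

```bash
python3 -m handwheel '[[[1,0,1.2,0,0,0,0],[1,0,1.2,3,0,0,0],[1,0,1.2,6,0,0,0],[1,0,1.2,9,0,0,0],[1,0,1.2,12,0,0,0],[1,0,1.2,14,0,0,0],[1,0,1.2,16,0,0,0],[1,0,1.2,16,0,0,0]]]'; python3 -m handwheel '[[[1,0,0,1,0,0,0],[1,0,0,2,0,0,0],[1,0,0,3,0,0,0],[1,0,0,4,0,0,0],[1,0,0,5,0,0,0],[1,0,0,5,0,0,0]]]'
```

```text
time_s: 9.38
tool_pos: [585.1, -186.2, 188.1]
orientation: [[-0.117, -0.993, -0.001], [-0.993, 0.117, 0.0], [-0.0, 0.001, -1.0]]
force: [0.1, -0.5, -1.8]
width: 0.167
time_s: 9.88
tool_pos: [585.1, -186.2, 183.4]
orientation: [[-0.117, -0.993, -0.0], [-0.993, 0.117, 0.0], [-0.0, 0.0, -1.0]]
force: [0.4, -0.5, -2.6]
width: 0.166
```

No contact forces with the underside below the bevel, so it is in the slot. Continuing down.

```bash
python3 -m handwheel '[[[1,0,0,2,0,0,0],[1,0,0,4,0,0,0],[1,0,0,6,0,0,0],[1,0,0,8,0,0,0],[1,0,0,10,0,0,0],[1,0,0,10,0,0,0]]]'; python3 -m handwheel '[[[1,0,0,2,0,0,0],[1,0,0,4,0,0,0],[1,0,0,6,0,0,0],[1,0,0,8,0,0,0],[1,0,0,10,0,0,0],[1,0,0,10,0,0,0]]]'
```

```text
time_s: 10.38
tool_pos: [585.0, -186.2, 173.1]
orientation: [[-0.117, -0.993, -0.001], [-0.993, 0.117, 0.0], [-0.0, 0.001, -1.0]]
force: [-0.1, -0.6, -2.4]
width: 0.172
time_s: 10.88
tool_pos: [585.2, -186.2, 163.4]
orientation: [[-0.117, -0.993, -0.0], [-0.993, 0.117, 0.0], [-0.0, 0.0, -1.0]]
force: [-0.2, 0.1, -1.7]
width: 0.167
```

```bash
python3 -m handwheel '[[[1,0,0,1,0,0,0],[1,0,0,2,0,0,0],[1,0,0,3,0,0,0],[1,0,0,4,0,0,0],[1,0,0,4,0,0,0]]]'|sed -n '2p;4p'; python3 -m handwheel '[[[1,0,0,1,0,0,0],[1,0,0,2,0,0,0],[1,0,0,3,0,0,0],[1,0,0,4,0,0,0],[1,0,0,4,0,0,0]]]'|sed -n '2p;4p';python3 -m handwheel '[[[1,0,0,1,0,0,0],[1,0,0,2,0,0,0],[1,0,0,3,0,0,0],[1,0,0,4,0,0,0],[1,0,0,4,0,0,0]]]'|sed -n '2p;4p'
```

```text
tool_pos: [585.2, -186.2, 159.5]
force: [-0.2, 0.4, 1.4]
tool_pos: [584.9, -186.1, 155.2]
force: [0.2, -0.6, -1.6]
tool_pos: [585.1, -186.2, 151.3]
force: [-0.6, 0.3, -2.8]
```

```bash
python3 -m handwheel '[[[1,0,0,1,0,0,0],[1,0,0,2,0,0,0],[1,0,0,3,0,0,0],[1,0,0,4,0,0,0],[1,0,0,4,0,0,0]]]'|sed -n '2p;4p'; python3 -m handwheel '[[[1,0,0,1,0,0,0],[1,0,0,2,0,0,0],[1,0,0,3,0,0,0],[1,0,0,4,0,0,0],[1,0,0,4,0,0,0]]]'|sed -n '2p;4p';python3 -m handwheel '[[[1,0,0,1,0,0,0],[1,0,0,2,0,0,0],[1,0,0,3,0,0,0],[1,0,0,4,0,0,0],[1,0,0,4,0,0,0]]]'|sed -n '2p;4p'
```

```text
tool_pos: [585.1, -186.2, 147.4]
force: [-0.8, 0.3, -2.8]
tool_pos: [585.1, -186.2, 143.4]
force: [0.7, 0.1, -2.4]
tool_pos: [585.1, -186.2, 139.4]
force: [0.1, -0.3, -1.7]
```

```bash
for i in 1; do python3 -m handwheel '[[[1,0,0,1,0,0,0],[1,0,0,2,0,0,0],[1,0,0,3,0,0,0],[1,0,0,4,0,0,0],[1,0,0,4,0,0,0]]]'|sed -n '2p;4p'; done; python3 -m handwheel '[[[1,0,0,1,0,0,0],[1,0,0,2,0,0,0],[1,0,0,3,0,0,0],[1,0,0,3,0,0,0]]]'|sed -n '2p;4p';python3 -m handwheel '[[[1,0,0,1,0,0,0],[1,0,0,2,0,0,0],[1,0,0,2,0,0,0],[1,0,0,2,0,0,0]]]'|sed -n '2p;4p'
```

```text
tool_pos: [585.1, -186.2, 135.4]
force: [0.1, 0.3, -2.6]
tool_pos: [585.0, -186.2, 132.3]
force: [0.4, -0.2, -2.3]
tool_pos: [585.2, -186.2, 130.5]
force: [0.7, 0.0, -1.9]
```

```bash
for i in 1; do python3 -m handwheel '[[[1,0,0,0.5,0,0,0],[1,0,0,1,0,0,0],[1,0,0,1,0,0,0],[1,0,0,1,0,0,0]]]'|sed -n '2p;4p'; done; python3 -m handwheel '[[[1,0,0,0.5,0,0,0],[1,0,0,1,0,0,0],[1,0,0,1,0,0,0],[1,0,0,1,0,0,0]]]'|sed -n '2p;4p'
```

```text
tool_pos: [585.3, -186.2, 129.7]
force: [-0.5, 0.2, -3.2]
tool_pos: [585.3, -186.2, 128.8]
force: [-0.2, -0.9, 0.6]
```

```bash
python3 -m handwheel '[[[1,0,0,0.5,0,0,0],[1,0,0,1,0,0,0],[1,0,0,1,0,0,0],[1,0,0,1,0,0,0]]]'|sed -n '2p;4p'; python3 -m handwheel '[[[1,0,0,0,0,0,0],[1,0,0,0,0,0,0],[1,0,0,0,0,0,0]]]'|sed -n '2p;4p'
```

```text
tool_pos: [585.3, -186.2, 127.8]
force: [-0.1, 0.6, 3.7]
tool_pos: [585.3, -186.2, 127.7]
force: [0.1, -0.1, 4.0]
```

```bash
python3 -m handwheel '[[[1,0,0,0.5,0,0,0],[1,0,0,1,0,0,0],[1,0,0,1,0,0,0],[1,0,0,1,0,0,0]]]'|sed -n '2p;4p'; python3 -m handwheel '[[[1,0,0,0,0,0,0],[1,0,0,0,0,0,0],[1,0,0,0,0,0,0]]]'|sed -n '2p;4p'
```

```text
tool_pos: [585.3, -186.2, 126.8]
force: [-0.9, 1.5, 5.7]
tool_pos: [585.3, -186.2, 126.8]
force: [-1.4, -0.1, 6.7]
```

The pad is loaded with about 9 N, and the rise of about 3 N/mm matches the pad's spring. Contact came at TCP z ≈129.4, so the carrier is home. Now the pull test: up slowly, judging by force.

```bash
python3 -m handwheel '[[[1,0,0,-1,0,0,0],[1,0,0,-2,0,0,0],[1,0,0,-3,0,0,0],[1,0,0,-4,0,0,0],[1,0,0,-4,0,0,0]]]'|sed -n '2p;4p'; python3 -m handwheel '[[[1,0,0,-0.5,0,0,0],[1,0,0,-1,0,0,0],[1,0,0,-1,0,0,0]]]'|sed -n '2p;4p'
```

```text
tool_pos: [585.0, -186.1, 130.5]
force: [0.2, 0.3, -3.3]
tool_pos: [585.1, -186.2, 131.6]
force: [0.2, -1.2, -2.0]
```

```bash
python3 -m handwheel '[[[1,0,0,-0.2,0,0,0],[1,0,0,-0.4,0,0,0],[1,0,0,-0.4,0,0,0]]]'|sed -n '2p;4p'; python3 -m handwheel '[[[1,0,0,-0.2,0,0,0],[1,0,0,-0.4,0,0,0],[1,0,0,-0.4,0,0,0]]]'|sed -n '2p;4p'
```

```text
tool_pos: [585.2, -186.2, 132.1]
force: [-0.6, -0.3, -3.4]
tool_pos: [585.2, -186.2, 132.5]
force: [-0.8, -0.1, -1.9]
```

```bash
python3 -m handwheel '[[[1,0,0,-0.2,0,0,0],[1,0,0,-0.4,0,0,0],[1,0,0,-0.4,0,0,0]]]'|sed -n '2p;4p'; python3 -m handwheel '[[[1,0,0,-0.2,0,0,0],[1,0,0,-0.4,0,0,0],[1,0,0,-0.4,0,0,0]]]'|sed -n '2p;4p'
```

```text
tool_pos: [585.2, -186.2, 132.9]
force: [-0.4, 1.0, -2.1]
tool_pos: [585.2, -186.2, 133.2]
force: [0.5, -0.7, -3.2]
```

```bash
python3 -m handwheel '[[[1,0,0,-0.2,0,0,0],[1,0,0,-0.3,0,0,0],[1,0,0,-0.3,0,0,0]]]'|sed -n '2p;4p'
```

```text
tool_pos: [585.2, -186.2, 133.4]
force: [-0.4, 0.4, -5.1]
```

```bash
python3 -m handwheel '[[[1,0,0,-0.2,0,0,0],[1,0,0,-0.3,0,0,0],[1,0,0,-0.3,0,0,0]]]'|sed -n '2p;4p'
```

```text
tool_pos: [585.2, -186.2, 133.7]
force: [0.9, -0.2, -6.7]
```

```bash
python3 -m handwheel '[[[1,0,0,-0.2,0,0,0],[1,0,0,-0.3,0,0,0],[1,0,0,-0.3,0,0,0]]]'|sed -n '2p;4p'
```

```text
tool_pos: [585.1, -186.2, 134.0]
force: [1.7, -0.5, -8.2]
```

The catches are met at about 133.2 mm, loading at roughly 6–7 N/mm. I'll creep on towards −14.2 N.

```bash
python3 -m handwheel '[[[1,0,0,-0.2,0,0,0],[1,0,0,-0.4,0,0,0],[1,0,0,-0.4,0,0,0]]]'|sed -n '2p;4p'
```

```text
tool_pos: [585.1, -186.2, 134.4]
force: [1.2, -0.2, -10.6]
```

```bash
python3 -m handwheel '[[[1,0,0,-0.2,0,0,0],[1,0,0,-0.3,0,0,0],[1,0,0,-0.3,0,0,0]]]'|sed -n '2p;4p'
```

```text
tool_pos: [585.1, -186.2, 134.7]
force: [1.4, -0.1, -12.9]
```

```bash
python3 -m handwheel '[[[1,0,0,-0.2,0,0,0],[1,0,0,-0.2,0,0,0],[1,0,0,-0.2,0,0,0]]]'|sed -n '2p;4p'; for i in 1 2 3 4; do python3 -m handwheel '[[[1,0,0,0,0,0,0],[1,0,0,0,0,0,0],[1,0,0,0,0,0,0],[1,0,0,0,0,0,0]]]'|sed -n '1,2p;4p'; done
```

```text
tool_pos: [585.1, -186.2, 134.9]
force: [1.7, -0.1, -14.4]
time_s: 19.8
tool_pos: [585.1, -186.2, 134.9]
force: [0.2, 0.0, -14.8]
time_s: 20.13
tool_pos: [585.2, -186.2, 135.0]
force: [-0.2, 0.0, -15.1]
time_s: 20.47
tool_pos: [585.2, -186.2, 135.0]
force: [0.7, 0.7, -15.5]
time_s: 20.8
tool_pos: [585.2, -186.2, 135.0]
force: [1.2, -0.7, -15.1]
```

The pull held at 12–13 N above weight (about −2.3 N tare) for over 1.3 s without slip. Now I'll lower it home, press lightly, and release.

```bash
python3 -m handwheel '[[[1,0,0,0.5,0,0,0],[1,0,0,1.2,0,0,0],[1,0,0,2.2,0,0,0],[1,0,0,3.2,0,0,0],[1,0,0,4.2,0,0,0],[1,0,0,5.2,0,0,0],[1,0,0,6,0,0,0],[1,0,0,6.5,0,0,0],[1,0,0,6.5,0,0,0],[1,0,0,6.5,0,0,0]]]'|sed -n '2p;4p'
```

```text
tool_pos: [585.6, -186.3, 128.8]
force: [0.7, -1.2, -0.0]
```

```bash
python3 -m handwheel '[[[0.62,0,0,0,0,0,0],[0.55,0,0,0,0,0,0],[0.5,0,0,0,0,0,0],[0.4,0,0,0,0,0,0],[0.2,0,0,0,0,0,0],[0,0,0,0,0,0,0],[0,0,0,0,0,0,0],[0,0,0,0,0,0,0],[0,0,0,0,0,0,0]]]'; python3 -m handwheel '[[[0,0,0,-5,0,0,0],[0,0,0,-15,0,0,0],[0,0,0,-30,0,0,0],[0,0,0,-50,0,0,0],[0,0,0,-75,0,0,0],[0,0,0,-100,0,0,0],[0,0,0,-120,0,0,0],[0,0,0,-120,0,0,0]]]'
```

```text
time_s: 22.38
tool_pos: [585.2, -186.2, 128.5]
orientation: [[-0.117, -0.993, -0.0], [-0.993, 0.117, 0.0], [-0.0, 0.0, -1.0]]
force: [0.1, -0.2, -0.2]
width: 0.5
time_s: 23.05
tool_pos: [586.8, -186.4, 253.8]
orientation: [[-0.117, -0.993, 0.006], [-0.993, 0.117, -0.002], [0.001, -0.006, -1.0]]
force: [-0.3, 0.2, 0.6]
width: 0.5
```

Released and clear. I'll move aside towards +y so both cameras can see, then check.

```bash
python3 -m handwheel '[[[0,-30,0,0,0,0,0],[0,-65,0,0,0,0,0],[0,-100,0,0,0,0,0],[0,-135,0,0,0,0,0],[0,-170,0,0,0,0,0],[0,-205,0,0,0,0,0],[0,-225,0,0,0,0,0],[0,-225,0,0,0,0,0],[0,-225,0,0,0,0,0]]]'; python3 - <<'E'
from m import *
o=[]
for n,(u,v,w,h) in (("scene",(230,240,130,130)),("top",(350,160,130,130))):
    p,d=bot.grab_frame(n); o.append(cv2.resize(p[v:v+h,u:u+w,::-1],(400,400),interpolation=cv2.INTER_CUBIC))
    np.savez(f"pics/{n}6.npz",p=p,d=d); cv2.imwrite(f"pics/{n}6.png",p[:,:,::-1])
    P=cloud(n,d); Z=P[...,2]; g=cv2.cvtColor(p,cv2.COLOR_RGB2GRAY)
    near=np.hypot(P[...,0]-586,P[...,1]+186)<75
    m=near&(Z>125)&(Z<165)&(g<90)
    q=Z[m]; print(n,"handle top z", np.percentile(q,[50,80,95]).round(1), rect(n,m,146))
    m=near&(g>150)&(Z>97)&(Z<115); print("  case top z",np.median(Z[m]).round(1), rect(n,m,104))
    m=near&(abs(Z-77)<6)&(g>100); print("  dock top z",np.median(Z[m]).round(1), rect(n,m,75))
cv2.imwrite("pics/s6.png",np.hstack(o))
print(bot.get_state()['time_s'])
E
```

```text
time_s: 23.8
tool_pos: [611.4, 38.3, 248.9]
orientation: [[-0.115, -0.993, 0.0], [-0.993, 0.115, 0.0], [-0.0, -0.0, -1.0]]
force: [0.4, -0.2, -0.3]
width: 0.501
scene handle top z [144.7 146.4 147.4] [ 591.  -193.3   62.8   20.1  173. ]
  case top z 103.4 [ 588.  -190.3  100.2   27.9  172.4]
  dock top z 75.4 [ 585.5 -187.9  150.7   68.3  173.2]
top handle top z [145.2 146.7 148.6] [ 585.8 -184.    61.9   18.7  173. ]
  case top z 103.6 [ 586.9 -185.8  100.2   25.4  173.5]
  dock top z 75.7 [ 586.6 -184.9  149.6   66.4  173.4]
23.9
```

View pics/s6.png

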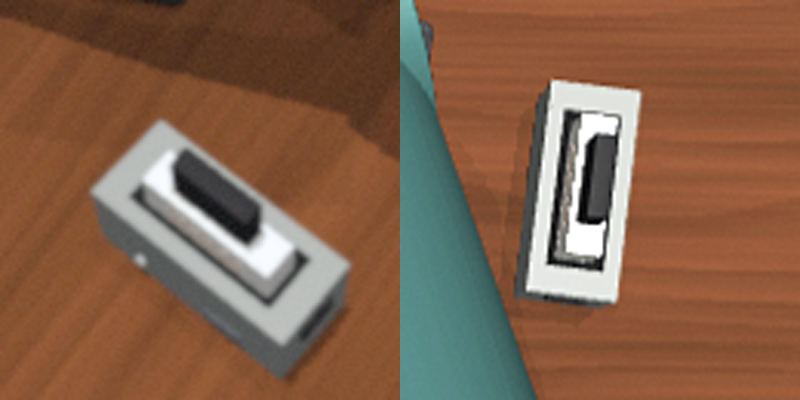

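View pics/scene6.png

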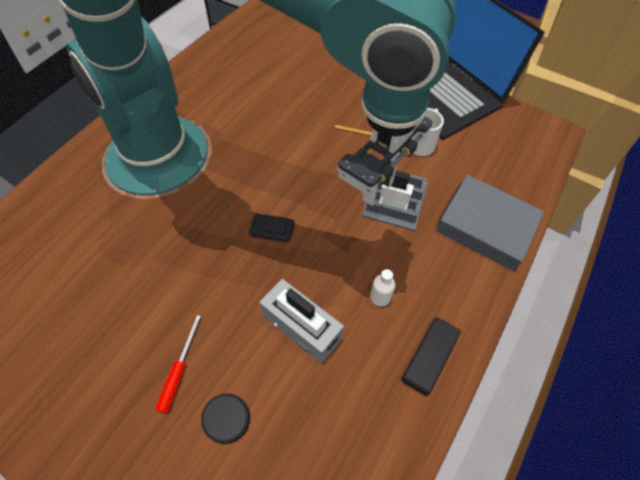

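The carrier sits upright in the dock: handle top at 146 mm, case top at 103.5 mm (home is 104), and yaw equal to the dock's. Bystanders are where they were, and the arm stands clear. Handing in.

```bash
python3 -m handwheel '[[[0,0,0,0,0,0,0],[0,0,0,0,0,0,0],[0,0,0,0,0,0,0],[0,0,0,0,0,0,0]]]'; python3 - <<'E'
from cell import bot
print(bot.finish_job())
E
```

```text
time_s: 24.23
tool_pos: [611.5, 36.7, 248.6]
orientation: [[-0.118, -0.993, -0.0], [-0.993, 0.118, -0.0], [0.0, 0.0, -1.0]]
force: [-1.0, -0.2, -0.2]
width: 0.502
the job is handed in; nothing more can be done
None
```

The long carrier is docked, fully home and released, and I handed the job in at about 24 s of the 72 s allowed. The hand-in gave no verdict, so what follows is from my own checks.

- **Insertion:** I took the carrier from the rack's +y slot and corrected a 1.2 mm offset seen in both cameras. I then pushed it down the dock slot until the pad carried about 9 N. I never saw the catches snap in as a force step; the pull test is what showed they had engaged.
- **Pull test:** The catches took load after about 4 mm of free travel. I held 12–13 N over the carrier's weight for about 1.3 s; the highest reading was 15.5 N including about 2.3 N of weight, and nothing slipped.
- **Final state:** In the last pictures the handle top was at about 146 mm and the case top at 103.5 mm, against 146 and 104 mm when home. The carrier's angle matched the dock's within 1°.
- **Centring:** The top view put the carrier within about 1 mm of the dock's middle. The scene view read about 3 mm off, at least partly because its mask includes the case's side face; the carrier can shift only about 1.5 mm in the slot.
- **Surroundings:** By eye, the bystanders in the final picture were where they started; I did not measure them. The arm was clear of everything.

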